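# Check the fill pressure of the discharge tube with the push-on gauge

### The job

Check the gas pressure of the discharge tube: take the handheld pressure gauge (the one with the rectangular grip and the display) out of the instrument rack and press its coupler squarely onto the tilted service nipple of the tube station until it snaps on. Then push it fully home against the valve spring without ramming it, and finish while still holding it pressed home for the reading - do not let go; left alone it springs back and the valve shuts. Leave everything else where it is.

Things in the scene. Friction and masses are not known exactly. Their poses are not given: they have to be found in the camera images.
- gauge: handheld pressure gauge, 0.22 kg, 112 mm long, standing mouth down in one of the rack's three sockets (which one varies). Origin: centre of the coupler's open mouth, its lower end; z along the gauge, up through the grip. Steel coupler, 34 mm wide and round, from z = 0 to 42 mm, then a black plastic grip to z = 112 mm. On the nipple it may be turned any way about z.
- gauge_grip (a point): where to grasp the gauge: middle of its grip, z = 85 mm in the gauge's frame (same axes). The grip is 36 mm along x by 26 mm along y, from z = 42 to 112 mm, with a grey-green display on its +x face; either pair of faces will do.
- gauge_balls (a point): inside the coupler, on its axis, z = 12 mm in the gauge's frame (same axes): the plane of four spring-loaded locking balls that stand 4 mm into the bore. The bore is 20 mm in diameter and 29 mm deep; its mouth flares to 27 mm over the first 6 mm.
- nipple: steel service nipple of the tube station, leaning 30 degrees from vertical to the station's front (-x). Origin: centre of the flat aluminium boss face, 39 mm wide, that it stands on; z along the nipple, outwards. Neck 11 mm wide up to z = 17.5 mm, head 16 mm wide at z = 20 to 22 mm, tapering to 9 mm at z = 28 mm; a 6 mm brass valve pin sticks out of it to z = 35 mm.
- nipple_head (a point): on the nipple's axis, z = 21 mm in its frame (same axes). With the gauge's z along the nipple's and its mouth h above the boss face, the balls meet the head's taper at h = 14 mm, resist with up to about 10 N and snap behind the head at h = 7 mm. Let go, the gauge stays on with h about 6 mm. Pressing at 20 mm/s is gentle; a slam of over 100 N is ramming.
- valve_pin (a joint): how far the brass valve pin is pushed into the nipple against its spring, m: 0 out (valve shut), 0.006 fully in. On the nipple the gauge's inner end meets the pin at h = 6 mm and pushes it in against its spring, about 6 N at first, 15 N at the end; the mouth lands on the boss face at h = 0: fully home, valve open.
- station: fixed: grey base plate 170 (x) by 220 (y) by 12 mm; an aluminium valve block (54 mm square, top at z = 46 mm) near its front, -x, carries the nipple; a glass tube lies along y behind it at x = 48 mm, top at z = 93 mm. Origin: centre of the underside; z up, -x the front, facing the robot's left (+y) within 25 degrees. The nipple's boss face lies at (-40, 0, 63) mm in this frame.
- rack: fixed grey plastic instrument rack, 70 (x) by 270 (y) by 46 mm, with three round sockets 39.5 mm in diameter and 34 mm deep (floor 12 mm above the table) at y = -90, 0 and 90 mm. Origin: centre of the underside; z up. Rack and station change sides.
- torch: dark steel torch, round, 126 mm long, 34 mm wide at its foot and 24 mm above; stands in another rack socket; origin at its lower end. Bystander
- nut_driver: nut driver with a round black handle (33 mm wide, 70 mm high) below and a thin steel shaft above, 135 mm in all; stands in another rack socket; origin at its lower end. Bystander
- dust_cap: the nipple's black rubber dust cap, already off, 24 mm wide and 20 mm high, parked on the station's base plate beside the valve block; origin: centre of its underside. Bystander
- multimeter: black multimeter, 150 by 75 by 32 mm, lying on the table; origin: centre of its underside. Bystander
- mouse: cream computer mouse, 110 by 60 by 33 mm; origin: centre of its underside. Bystander
- adapter: small brass hose adapter standing on the table, 22 mm wide, 36 mm high; origin: centre of its underside. Bystander
- pen: dark pen, 140 mm long, 10 mm thick, lying on the table; origin: under its middle. Bystander
There are look-alikes about, which are no part of the job. Leave any orange, purple or white look-alike of the gauge alone.

How it is judged:
On the way, in this order (a step that is already met when the one before it is completed fails the run):
1. the gauge is lifted clear out of the rack (z of gauge in the frame of rack above 0.055 m), for 0.1 s.
2. the coupler has snapped squarely onto the nipple (distance between gauge and nipple below 0.007 m and angle between the z axis of gauge and the z axis of nipple, either way round below 0.12 rad), for 0.2 s.
At the end, for the whole second after the job is handed in: through the last second the gauge sits squarely on the nipple (axes within 7 degrees, mouth centre within 4 mm of the boss face's centre), the valve pin is pushed in more than 4 of its 6 mm, and the fingers still hold the gauge, which is at rest (value of joint valve_pin above 0.004 m and distance between gauge and nipple below 0.004 m and angle between the z axis of gauge and the z axis of nipple, either way round below 0.12 rad and contact force between the fingers and gauge above 3 N and linear speed of gauge below 0.02 m/s); the arm keeps its last pose, push and grip.
It fails at once if a bystander (torch, nut driver, dust cap, multimeter, mouse, adapter or pen) moved more than 30 mm (distance of any of torch, nut_driver, dust_cap, multimeter, mouse, adapter, pen from where it was at the start of the episode above 0.03 m).
It fails at once if the gauge was rammed onto the station with more than 100 N (contact force between gauge and station above 100 N).
It also fails if it takes over 40 s, if anything falls off the work surface, if the arm or the gripper's body presses on something with over 40 N, if the wrist force passes 120 N, or if a joint passes its speed limit or range.

### The arm

A 7-joint arm with a two-finger parallel gripper is mounted at the origin on the work surface. World frame = base frame: x ahead of the robot, y to its left, z up, the work surface at z = 0. Lengths are in m, angles in rad, forces in N, time in s.
With the tool pointing down it reaches from about 0.425 to 0.875 m from the base axis. Payload 9.9 kg.
Tool frame: the origin (TCP) lies midway between the tips of the shut fingers; the grasp point (between the pads) lies 19 mm behind it; z points along the fingers, y is the line along which they close (so a half turn about z gives the same grasp; the last joint's range is limited). The gripper opens to 85 mm and grips with 20 to 120 N. Pads are 22 mm wide; open, the fingers measure 114 mm over their backs; the gripper's body (76 mm by 85 mm) begins 54 mm behind the grasp point. The pads swing forward as they close: fully open they stand 13 mm farther back than shut.
Start: joints at [-1.352, 0.576, 0.025, 1.437, -0.015, 1.129, -0.057], TCP at [0.201, 0.644, 0.231] pointing down, gripper open.
Joint ranges: [-2.76, 2.76], [-0.34, 2.15], [-1.52, 1.57], [0.19, 2.46], [-1.09, 4.23], [0.17, 1.99], [-2.82, 2.82]. Speed limits (rad/s): [2.22, 2.22, 3.01, 3.01, 3.14, 3.14, 3.14].

### API

Orientations are given as a unit quaternion [x, y, z, w].
In Python, from station import read_state, capture, job_done gives the robot as it stands. The module is installed in compiled form; this text tells all that it offers.
- The arm moves only by the tool step_arm, never from a script. Its argument "increments" is a list of rows, each an object of numbers: "claw": the gripper's target within -1 to 1 (shut at 1, half-way at 0, fully open at -1); "tx", "ty", "tz": the shift along the tool's x, y, z in m; "rx", "ry", "rz": the turn, a rotation vector about the tool's x, y, z in rad. In form: [{"claw": .., "tx": .., "ty": .., "tz": .., "rx": .., "ry": .., "rz": ..}, ...]. A call has 1 to 20 rows; each row shifts and turns the commanded pose from where the row before left it, along the tool's axes as they then stand; what a row does not reach is not made up. A row lasts 1/10 s, in which the tool goes at most 50 mm and 8.59 degrees, less where a joint would pass 70% of its speed; a pose out of reach is approached as far as the arm can. A call is refused whole if a number of a shift passes 0.05 or a number of a turn 0.15, either way. A call with a gripper value outside its range is refused whole. The fingers move at their own pace and stop on an object; "force" is the grip in N (left out, the last holds). Time passes only in rows, so rows that do not move let the fingers close. It gives the time, the measured TCP pose, the force, the opening and the grip force at its end, in the units of the state.
- read_state(): the state, without advancing time (a new reading comes with each control period).
- capture(name): name is "side" or "top" or "wrist"; returns a dict with "image" (400x640x3 uint8, red, green, blue), "fx", "fy", "cx", "cy" (pixels), "world_from_camera" (4x4, takes a point from camera to world coordinates); the wrist camera has in their place "mount" (4x4, takes a point from camera to tool coordinates, whose origin is the TCP and whose axes are the flange's). Camera axes: x right, y up, looking along -z (the intrinsics and any distortion apply to the point x, -y, -z); pixel columns grow to the right and rows downward; lengths in m; the calibration is good to about 2 mm. The wrist camera is an equidistant fisheye: a pixel r from the principal point sees the ray r / f radians off the axis. A picture is of the moment at which its call begins: read the wrist's pose just before it. There is no depth.
- job_done(): hands the job in; it is judged then, once.
The state is a dict: "time_s": time; "qpos": joint angles; "joint_velocities": joint speeds; "joint_efforts": joint torques, N m; "eef_pos": TCP position; "orientation": TCP orientation; "contact_force": force on the tool from outside, world axes, zero at the start; "moment": the same for the moment, N m; "gripper_width": opening from 0.0 (shut) to 1.0 (fully open); "gripper_force": force on a finger pad.
Only numpy, scipy, OpenCV 4.12 (cv2) and the standard library are available. Lean on these libraries where they do the work, as an engineer would, in place of code of your own. Each camera call takes 0.05 s, during which the arm holds its last target. There are 200 camera calls.

## Working session

There is one attempt and no reset: what is moved stays moved. The work goes in short steps, Python scripts to look and compute and a tool call to move; the robot and the scene stay as the last step left them, time stands still between calls to the robot, and variables do not carry over. Pictures are saved under pics/ and viewed, at most 10 in all, crops included, and the job is handed in when it is done.

Besides the shell and the picture viewer there is one more tool, called by a JSON object that holds its "op" and its "data". step_arm: Moves the arm, as the interface text tells. Its arguments: {"type":"object","properties":{"increments":{"type":"array","items":{"type":"object","properties":{"claw":{"type":"number"},"tx":{"type":"number"},"ty":{"type":"number"},"tz":{"type":"number"},"rx":{"type":"number"},"ry":{"type":"number"},"rz":{"type":"number"}}}},"force":{"type":"number"}},"required":["increments"]}

```bash
mkdir -p pics; cat > h.py <<'E'
import numpy as np, cv2, pickle
from station import read_state, capture, job_done
from scipy.spatial.transform import Rotation as R
def snap(name, tag):
    s=read_state(); c=capture(name)
    c=dict(c)
    if 'world_from_camera' not in c:
        T=np.eye(4);T[:3,:3]=R.from_quat(s['orientation']).as_matrix();T[:3,3]=s['eef_pos']
        c['world_from_camera']=T@np.array(c['mount']); c['fish']=1
    else: c['world_from_camera']=np.array(c['world_from_camera'])
    pickle.dump(c,open(f'{tag}.pkl','wb'))
    cv2.imwrite(f'pics/{tag}.png',c['image'][:,:,::-1]); return c
def load(tag): return pickle.load(open(f'{tag}.pkl','rb'))
def ray(c,u,v):
    x=(u-c['cx'])/c['fx'];y=(v-c['cy'])/c['fy']
    if 'fish' in c:
        r=np.hypot(x,y); k=np.sin(r)/r if r>1e-9 else 1.; d=np.array([x*k,-y*k,-np.cos(r)])
    else: d=np.array([x,-y,-1.])
    T=c['world_from_camera']; d=T[:3,:3]@d
    return T[:3,3],d/np.linalg.norm(d)
def onz(c,u,v,z):
    o,d=ray(c,u,v); return o+d*(z-o[2])/d[2]
def tri(*a):
    A=np.zeros((3,3));b=np.zeros(3);L=[]
    for c,u,v in a:
        o,d=ray(c,u,v);P=np.eye(3)-np.outer(d,d);A+=P;b+=P@o;L.append((o,P))
    p=np.linalg.solve(A,b); return p,[round(float(np.linalg.norm(P@(p-o)))*1000,1) for o,P in L]
def proj(c,p):
    T=np.linalg.inv(c['world_from_camera']);q=T[:3,:3]@p+T[:3,3];q=np.array([q[0],-q[1],-q[2]])
    if 'fish' in c:
        r=np.hypot(q[0],q[1]);th=np.arctan2(r,q[2]);k=th/max(r,1e-9)
        return c['cx']+c['fx']*q[0]*k,c['cy']+c['fy']*q[1]*k
    return c['cx']+c['fx']*q[0]/q[2],c['cy']+c['fy']*q[1]/q[2]
E
python3 - <<'E'
from h import *
for n in ['side','top','wrist']:
    c=snap(n,n+'0'); print(n,c['fx'],c['fy'],c['cx'],c['cy'],[k for k in c]); print(c['world_from_camera'].round(3), c.get('mount'))
print(read_state())
a=np.vstack([cv2.imread(f'pics/{n}0.png') for n in ['side','top']])
E
```

```text
side 475.85020777671764 475.85020777671764 321.1773260207141 202.4095928562605 ['image', 'fx', 'fy', 'cx', 'cy', 'world_from_camera']
[[ 0.976  0.172 -0.134  0.411]
 [-0.218  0.731 -0.647 -0.971]
 [-0.013  0.66   0.751  1.239]
 [ 0.     0.     0.     1.   ]] None
top 420.57353943762274 420.57353943762274 317.2566208145211 199.67978835095093 ['image', 'fx', 'fy', 'cx', 'cy', 'world_from_camera']
[[ 0.012  0.982 -0.19   0.377]
 [-1.     0.014  0.013  0.046]
 [ 0.016  0.19   0.982  1.364]
 [ 0.     0.     0.     1.   ]] None
wrist 309.70691628693146 309.70691628693146 314.87258041514355 197.3081933072592 ['image', 'fx', 'fy', 'cx', 'cy', 'mount', 'world_from_camera', 'fish']
[[ 0.299 -0.92  -0.255  0.138]
 [ 0.954  0.287  0.083  0.664]
 [-0.003 -0.268  0.963  0.372]
 [ 0.     0.     0.     1.   ]] [[-4.34212996e-04  9.63412649e-01  2.68022161e-01  6.65317756e-02]
 [ 9.99998693e-01  8.58751645e-07  1.61697486e-03  4.99359267e-04]
 [ 1.55758387e-03  2.68022512e-01 -9.63411390e-01 -1.41340265e-01]
 [ 0.00000000e+00  0.00000000e+00  0.00000000e+00  1.00000000e+00]]
{'time_s': 0.15, 'qpos': array([-1.3517714 ,  0.57634646,  0.02485918,  1.43773178, -0.01501187,
        1.12899428, -0.05649404]), 'joint_velocities': array([ 0.00015176, -0.00315436,  0.0013274 , -0.00325771,  0.0019261 ,
       -0.00190481, -0.00071122]), 'joint_efforts': array([ 3.97122785e-03, -7.66261911e+01,  2.25321002e+00, -2.86180490e+01,
        1.55812438e-02,  9.84186219e-03,  1.24490626e-05]), 'eef_pos': array([0.20118435, 0.6439525 , 0.23062998]), 'orientation': array([ 1.50822343e-01,  9.88560672e-01, -6.43910654e-04, -6.91621782e-05]), 'contact_force': array([-0.5841259 ,  0.91444442,  0.0780464 ]), 'moment': array([ 0.00020116,  0.01705997, -0.00763011]), 'gripper_force': 0.0, 'gripper_width': 1.0016219824146297}
```

View pics/side0.png

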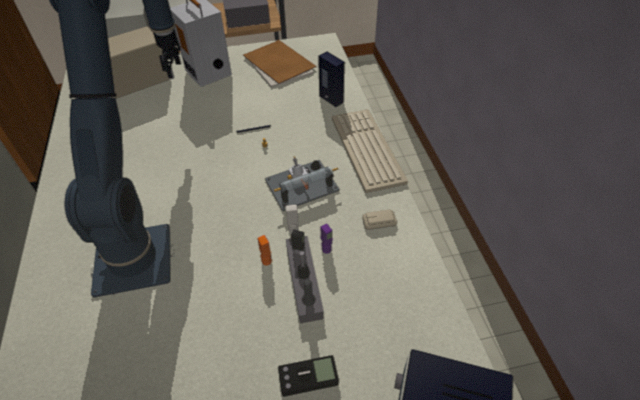

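View pics/top0.png

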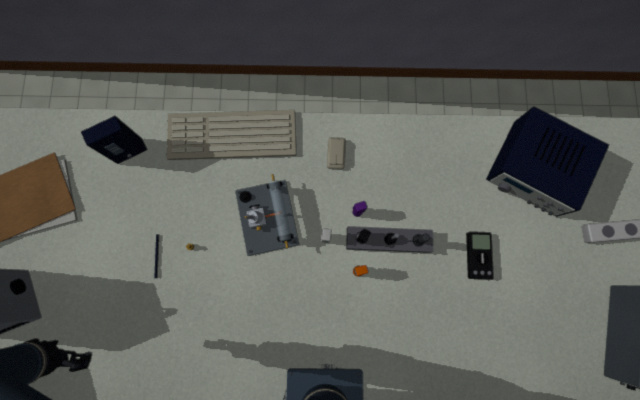

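Both views: the rack is at about top (390,240) and side (305,278), and the station at top (267,217) and side (302,185). There are look-alikes in white (326,234), orange (360,270) and purple (360,208) in the top view. Next I'll zoom in on both.

```bash
python3 - <<'E'
from h import *
a=cv2.imread('pics/side0.png')[145:325,255:345]; b=cv2.imread('pics/top0.png')[170:265,230:440]
a=cv2.resize(a,None,fx=3.3,fy=3.3,interpolation=cv2.INTER_CUBIC); b=cv2.resize(b,None,fx=2.3,fy=2.3,interpolation=cv2.INTER_CUBIC)
im=np.zeros((600,800,3),np.uint8); im[:a.shape[0],:a.shape[1]]=a; im[:b.shape[0],300:300+b.shape[1]]=b[:,:500]
cv2.imwrite('pics/crop.png',im)
c=load('top0')
for uv in [(346,228),(433,228),(433,252),(346,252)]: print(onz(c,*uv,.046 if uv[1]<250 else .046).round(3))
for uv in [(236,190),(286,181),(299,245),(250,255)]: print(onz(c,*uv,.012).round(3))
E
```

```text
[ 0.542 -0.063  0.046]
[ 0.546 -0.339  0.046]
[ 0.471 -0.336  0.046]
[ 0.467 -0.063  0.046]
[0.667 0.295 0.012]
[0.7   0.132 0.012]
[0.49  0.085 0.012]
[0.456 0.24  0.012]
```

View pics/crop.png

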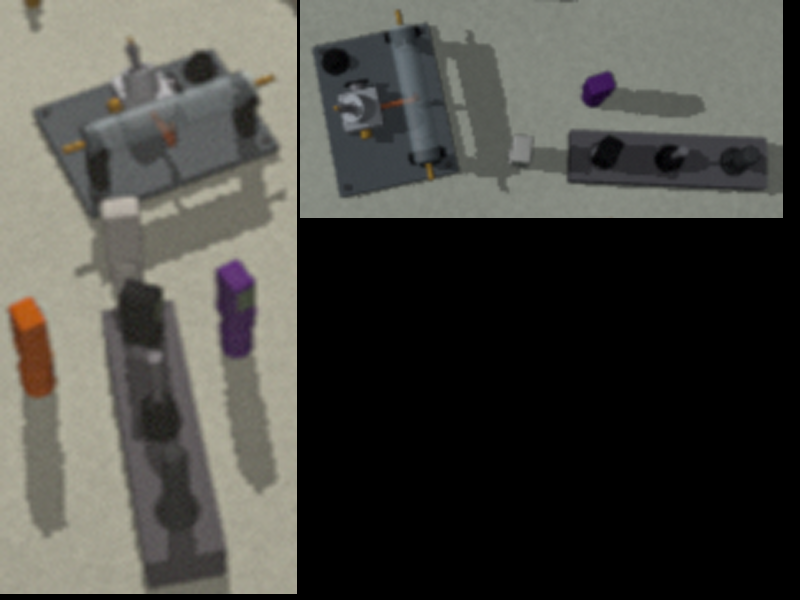

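The top-view crop shows the gauge as a black rectangle with a yawed top in the +y socket (full-image px 363,236). The nut driver is in the middle socket and the torch is in the far one. The nipple is at px (255,217). I'll move closer for wrist views.

{"op": "step_arm", "data": {"increments": [{"rz": -0.1, "claw": -1}, {"rz": -0.1}, {"rz": -0.1}, {"tx": -0.03, "ty": -0.04, "tz": -0.007}, {"tx": -0.03, "ty": -0.04, "tz": -0.007}, {"tx": -0.03, "ty": -0.04, "tz": -0.007}, {"tx": -0.03, "ty": -0.04, "tz": -0.007}, {"tx": -0.03, "ty": -0.04, "tz": -0.007}, {"tx": -0.03, "ty": -0.04, "tz": -0.007}, {"tx": -0.03, "ty": -0.04, "tz": -0.007}, {"tx": -0.03, "ty": -0.04, "tz": -0.007}, {"tx": -0.03, "ty": -0.04, "tz": -0.007}, {"tx": -0.03, "ty": -0.03, "tz": -0.007}, {}, {}]}}

```text
invalid input
```

```bash
python3 - <<'E'
from h import *
c=snap('wrist','w1'); s=read_state(); print(s['eef_pos'],R.from_quat(s['orientation']).as_matrix().round(3))
E
```

```text
[0.2011757  0.64406203 0.23075081] [[-0.955  0.298 -0.   ]
 [ 0.298  0.955 -0.001]
 [-0.    -0.001 -1.   ]]
```

{"op": "step_arm", "data": {"increments": [{"ty": -0.04}, {"ty": -0.04}, {"ty": -0.04}, {"ty": -0.04}, {"ty": -0.03}, {}, {}]}}

```text
invalid input
```

```bash
python3 - <<'E'
from h import *
c=snap('wrist','w2'); s=read_state(); print(s['eef_pos'],R.from_quat(s['orientation']).as_matrix().round(3))
a,b=cv2.imread('pics/w1.png'),cv2.imread('pics/w2.png')
cv2.imwrite('pics/w12.png',np.hstack([a[:,120:520],b[:,120:520]]))
E
```

```text
[0.20121789 0.64410369 0.23089595] [[-0.955  0.298 -0.   ]
 [ 0.298  0.955 -0.001]
 [-0.    -0.001 -1.   ]]
```

View pics/w12.png

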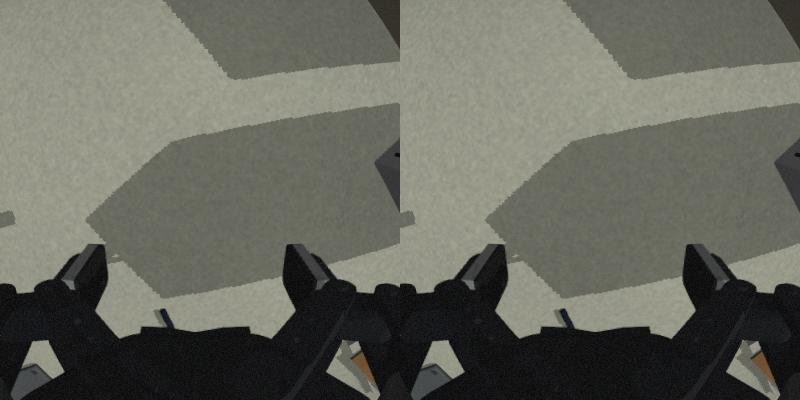

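The moves were refused, so rows probably need every key. The wrist view shows only the fingers and bare table: image-up is the base side, so an object has to lie between the camera and the TCP to be seen.

{"op": "step_arm", "data": {"increments": [{"claw": -1, "tx": 0, "ty": 0, "tz": 0, "rx": 0, "ry": 0, "rz": -0.1}, {"claw": -1, "tx": 0, "ty": 0, "tz": 0, "rx": 0, "ry": 0, "rz": -0.1}, {"claw": -1, "tx": 0, "ty": 0, "tz": 0, "rx": 0, "ry": 0, "rz": -0.1}, {"claw": -1, "tx": -0.035, "ty": -0.034, "tz": -0.006, "rx": 0, "ry": 0, "rz": 0}, {"claw": -1, "tx": -0.035, "ty": -0.034, "tz": -0.006, "rx": 0, "ry": 0, "rz": 0}, {"claw": -1, "tx": -0.035, "ty": -0.034, "tz": -0.006, "rx": 0, "ry": 0, "rz": 0}, {"claw": -1, "tx": -0.035, "ty": -0.034, "tz": -0.006, "rx": 0, "ry": 0, "rz": 0}, {"claw": -1, "tx": -0.035, "ty": -0.034, "tz": -0.006, "rx": 0, "ry": 0, "rz": 0}, {"claw": -1, "tx": -0.035, "ty": -0.034, "tz": -0.006, "rx": 0, "ry": 0, "rz": 0}, {"claw": -1, "tx": -0.035, "ty": -0.034, "tz": -0.006, "rx": 0, "ry": 0, "rz": 0}, {"claw": -1, "tx": -0.035, "ty": -0.034, "tz": -0.006, "rx": 0, "ry": 0, "rz": 0}, {"claw": -1, "tx": -0.035, "ty": -0.034, "tz": -0.006, "rx": 0, "ry": 0, "rz": 0}, {"claw": -1, "tx": -0.035, "ty": -0.034, "tz": -0.006, "rx": 0, "ry": 0, "rz": 0}, {"claw": -1, "tx": -0.035, "ty": -0.034, "tz": -0.006, "rx": 0, "ry": 0, "rz": 0}, {"claw": -1, "tx": -0.035, "ty": -0.034, "tz": -0.006, "rx": 0, "ry": 0, "rz": 0}, {"claw": -1, "tx": 0, "ty": 0, "tz": 0, "rx": 0, "ry": 0, "rz": 0}, {"claw": -1, "tx": 0, "ty": 0, "tz": 0, "rx": 0, "ry": 0, "rz": 0}]}}

```text
time_s: 1.95
eef_pos: [0.6208, 0.2337, 0.3029]
orientation: [0.003, 1.0, -0.0, -0.0]
contact_force: [-0.2, -0.0, -1.0]
gripper_width: 0.995
gripper_force: 0.0
```

```bash
python3 - <<'E'
from h import *
c=snap('wrist','w1'); s=read_state(); print(s['time_s'],s['eef_pos'],R.from_quat(s['orientation']).as_matrix().round(3))
E
```

```text
2.0 [0.61978619 0.23541377 0.3028955 ] [[-1.     0.003 -0.001]
 [ 0.003  1.     0.   ]
 [ 0.001  0.    -1.   ]]
```

{"op": "step_arm", "data": {"increments": [{"claw": -1, "tx": 0, "ty": -0.04, "tz": 0, "rx": 0, "ry": 0, "rz": 0}, {"claw": -1, "tx": 0, "ty": -0.04, "tz": 0, "rx": 0, "ry": 0, "rz": 0}, {"claw": -1, "tx": 0, "ty": -0.04, "tz": 0, "rx": 0, "ry": 0, "rz": 0}, {"claw": -1, "tx": 0, "ty": -0.04, "tz": 0, "rx": 0, "ry": 0, "rz": 0}, {"claw": -1, "tx": 0, "ty": 0, "tz": 0, "rx": 0, "ry": 0, "rz": 0}, {"claw": -1, "tx": 0, "ty": 0, "tz": 0, "rx": 0, "ry": 0, "rz": 0}]}}

```text
time_s: 2.6
eef_pos: [0.6191, 0.076, 0.3035]
orientation: [0.001, 1.0, 0.0, -0.0]
contact_force: [-0.0, 1.0, 0.5]
gripper_width: 1.002
gripper_force: 0.0
```

```bash
python3 - <<'E'
from h import *
c=snap('wrist','w2'); s=read_state(); print(s['time_s'],s['eef_pos'],R.from_quat(s['orientation']).as_matrix().round(3))
a,b=cv2.imread('pics/w1.png'),cv2.imread('pics/w2.png')
cv2.imwrite('pics/w12.png',np.hstack([a[:,120:520],b[:,120:520]]))
E
```

```text
2.65 [0.61912988 0.0772889  0.30335253] [[-1.     0.    -0.   ]
 [ 0.     1.     0.001]
 [ 0.     0.001 -1.   ]]
```

View pics/w12.png

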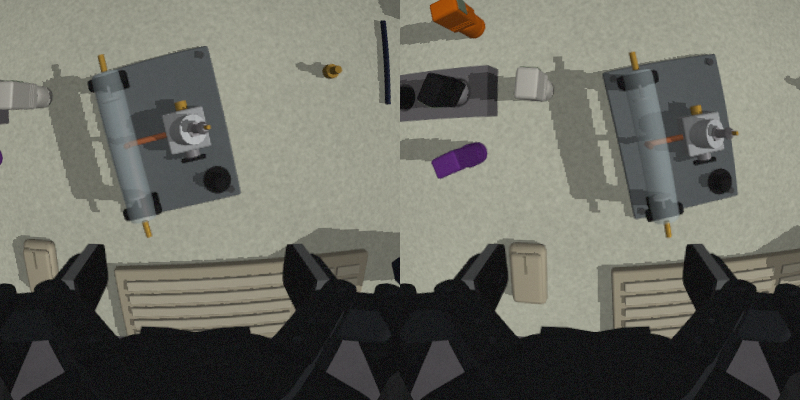

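The wrist pair shows the station clearly. The nipple pin tip is at crop (209,127) and (736,132), and the gauge's black top is at crop (442,90) in the right-hand image. I'll zoom once for precise pixels.

```bash
python3 - <<'E'
from h import *
a,b=cv2.imread('pics/w1.png'),cv2.imread('pics/w2.png')
f=lambda m,x,y,w,h,s:cv2.resize(m[y:y+h,x:x+w],None,fx=s,fy=s,interpolation=cv2.INTER_CUBIC)
im=np.zeros((600,800,3),np.uint8)
im[:300,:400]=f(a,275,90,80,60,5); im[:300,400:]=f(b,400,90,80,60,5); im[300:,:600]=f(b,110,50,150,75,4)
cv2.imwrite('pics/z1.png',im)
c1,c2=load('w1'),load('w2')
print('plate',[onz(c1,u,v,.012).round(3) for u,v in [(328,46),(361,194)]],[onz(c2,u,v,.012).round(3) for u,v in [(435,55),(457,193)]])
print('tip',tri((c1,329,127),(c2,456,132)))
E
```

```text
plate [array([0.459, 0.252, 0.012]), array([0.67 , 0.3  , 0.012])] [array([0.46 , 0.25 , 0.012]), array([0.666, 0.296, 0.012])]
tip (array([0.56950587, 0.2496724 , 0.08691034]), [0.5, 0.5])
```

View pics/z1.png

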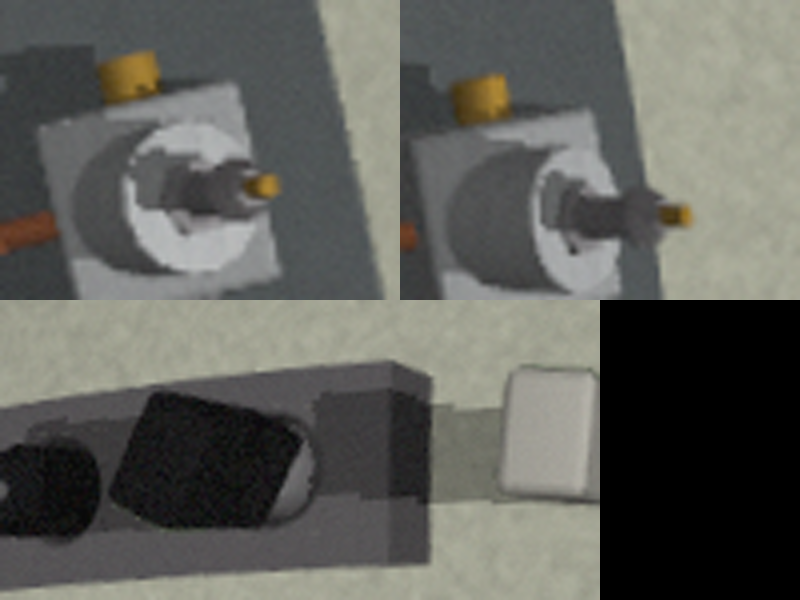

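{"op": "step_arm", "data": {"increments": [{"claw": -1, "tx": 0.02, "ty": -0.03, "tz": 0.005, "rx": 0, "ry": 0, "rz": 0}, {"claw": -1, "tx": 0.02, "ty": -0.03, "tz": 0.005, "rx": 0, "ry": 0, "rz": 0}, {"claw": -1, "tx": 0.02, "ty": -0.03, "tz": 0.005, "rx": 0, "ry": 0, "rz": 0}, {"claw": -1, "tx": 0.01, "ty": -0.04, "tz": 0.005, "rx": 0, "ry": 0, "rz": 0}, {"claw": -1, "tx": 0, "ty": 0, "tz": 0, "rx": 0, "ry": 0, "rz": 0}, {"claw": -1, "tx": 0, "ty": 0, "tz": 0, "rx": 0, "ry": 0, "rz": 0}]}}

```text
time_s: 3.25
eef_pos: [0.5494, -0.0532, 0.2834]
orientation: [0.001, 1.0, 0.0, 0.0]
contact_force: [0.7, 1.5, 0.1]
gripper_width: 0.997
gripper_force: 0.0
```

```bash
python3 - <<'E'
from h import *
c=snap('wrist','w3'); s=read_state(); print(s['time_s'],s['eef_pos'])
c1,c2=load('w1'),load('w2')
boss,e=tri((c1,313,129.6),(c2,435.4,134)); tip,e2=tri((c1,329,127.2),(c2,457.2,133)); print(boss,e,tip,e2,tip-boss)
E
```

```text
3.3 [ 0.5497502  -0.05227854  0.28334388]
[0.57425616 0.23112371 0.06326364] [0.1, 0.1] [0.57000944 0.24950103 0.09086489] [0.1, 0.1] [-0.00424672  0.01837732  0.02760125]
```

{"op": "step_arm", "data": {"increments": [{"claw": -1, "tx": 0, "ty": -0.04, "tz": 0, "rx": 0, "ry": 0, "rz": 0}, {"claw": -1, "tx": 0, "ty": -0.04, "tz": 0, "rx": 0, "ry": 0, "rz": 0}, {"claw": -1, "tx": 0, "ty": 0, "tz": 0, "rx": 0, "ry": 0, "rz": 0}, {"claw": -1, "tx": 0, "ty": 0, "tz": 0, "rx": 0, "ry": 0, "rz": 0}]}}

```text
time_s: 3.7
eef_pos: [0.5498, -0.1332, 0.2831]
orientation: [0.001, 1.0, 0.0, -0.0]
contact_force: [-0.7, 0.6, 0.1]
gripper_width: 0.999
gripper_force: 0.0
```

```bash
python3 - <<'E'
from h import *
c=snap('wrist','w4'); s=read_state(); print(s['time_s'],s['eef_pos'])
a,b=cv2.imread('pics/w3.png'),cv2.imread('pics/w4.png')
print([np.round(proj(load(t),np.array([.507,-.11,.124])),0) for t in('w3','w4')])
f=lambda m,x,y,w,h,s:cv2.resize(m[y:y+h,x:x+w],None,fx=s,fy=s,interpolation=cv2.INTER_CUBIC)
P=[[int(v) for v in proj(load(t),np.array([.507,-.11,.10]))] for t in('w3','w4')]; P=[(max(0,x-50),max(0,y-65)) for x,y in P]; print(P)
cv2.imwrite('pics/z2.png',np.hstack([f(a,*P[0],100,130,4),f(b,*P[1],100,130,4)]))
E
```

```text
3.75 [ 0.54987633 -0.13229553  0.28307488]
[array([257., 139.]), array([339., 138.])]
[(211, 72), (287, 71)]
```

View pics/z2.png

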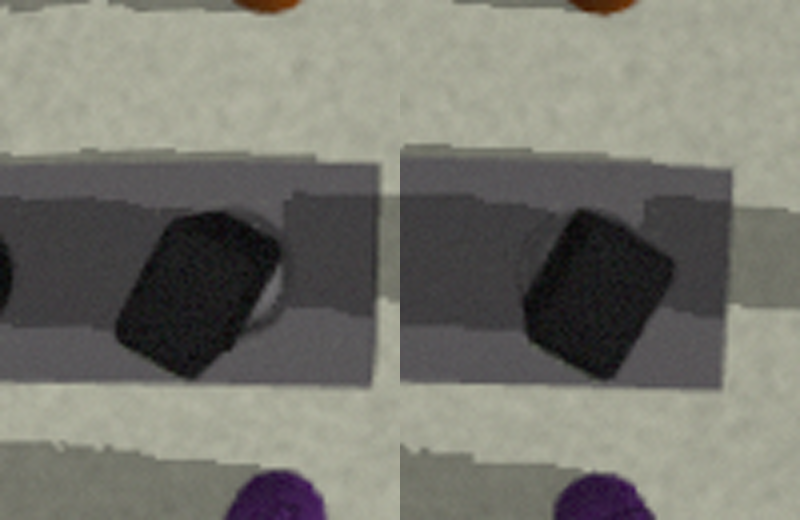

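```bash
python3 - <<'E'
from h import *
c3,c4=load('w3'),load('w4')
g3=lambda x,y:(x/4+211,y/4+72); g4=lambda x,y:((x-400)/4+287,y/4+71)
print('top centre',tri((c3,*g3(183.5,297.5)),(c4,*g4(601.5,300))))
for n,a,b in [('L',g3(115,330),g4(530,335)),('C',g3(190,380),g4(608,380))]: print(n,tri((c3,*a),(c4,*b)))
z=.124
L,C,B=[onz(c4,*g4(*p),z)[:2] for p in [(530,335),(608,380),(673,265)]]
print('w4',L,C,B,np.linalg.norm(L-C),np.linalg.norm(B-C),np.degrees(np.arctan2(*(B-C)[::-1])),np.degrees(np.arctan2(*(C-L)[::-1])))
L,C,U=[onz(c3,*g3(*p),z)[:2] for p in [(115,330),(190,380),(177,215)]]
print('w3',L,C,U,np.linalg.norm(L-C),np.linalg.norm(U-L),np.degrees(np.arctan2(*(U-L)[::-1])),np.degrees(np.arctan2(*(C-L)[::-1])))
c2=load('w2'); print('white',onz(c2,235,68,.11),onz(c2,258,98,.11)); 
for q in [(110+431/4,50+380/4),(110+431/4,50+563/4)]: print('rack end',onz(c2,*q,0.0))
print(onz(c2,110+390/4,50+362/4,.046),onz(c2,110+388/4,50+565/4,.046))
print(read_state()['qpos'].round(2))
E
```

```text
top centre (array([ 0.51515102, -0.1112627 ,  0.11979704]), [0.3, 0.3])
L (array([ 0.52323219, -0.12890504,  0.12146561]), [0.8, 0.8])
C (array([ 0.53507624, -0.10968173,  0.12330031]), [0.1, 0.1])
w4 [ 0.52370672 -0.12895086] [ 0.53485221 -0.10973834] [ 0.50627865 -0.09418137] 0.02221132216810498 0.03253409922907875 151.43376553624088 59.881303251505216
w3 [ 0.52208787 -0.12823302] [ 0.53505912 -0.10955287] [ 0.49395479 -0.11150252] 0.022742060970782806 0.03273192879847103 149.26041542524976 55.224369828704106
white [ 0.49979764 -0.01066939  0.11      ] [0.53459615 0.01471014 0.11      ]
rack end [ 0.59519613 -0.06858214  0.        ]
rack end [ 0.66535512 -0.07345725  0.        ]
[ 0.58413908 -0.06798114  0.046     ] [ 0.65430084 -0.07402967  0.046     ]
[ 0.09  0.37  0.09  1.66 -0.04  1.12  1.76]
```

Gauge top measured at (0.515, -0.111, ~0.122), with the long axis at 150° (edges about 33 × 22 mm with rounded corners, so sizes and height agree). The nipple boss is at (0.574, 0.231, 0.063), which also agrees. Going in to grasp.

{"op": "step_arm", "data": {"force": 80, "increments": [{"claw": -0.5, "tx": 0.035, "ty": 0.021, "tz": 0, "rx": 0, "ry": 0, "rz": 0}, {"claw": -0.5, "tx": 0, "ty": 0, "tz": 0, "rx": 0, "ry": 0, "rz": 0.13}, {"claw": -0.5, "tx": 0, "ty": 0, "tz": 0, "rx": 0, "ry": 0, "rz": 0.13}, {"claw": -0.5, "tx": 0, "ty": 0, "tz": 0, "rx": 0, "ry": 0, "rz": 0.13}, {"claw": -0.5, "tx": 0, "ty": 0, "tz": 0, "rx": 0, "ry": 0, "rz": 0.13}, {"claw": -0.5, "tx": 0, "ty": 0, "tz": 0.03, "rx": 0, "ry": 0, "rz": 0}, {"claw": -0.5, "tx": 0, "ty": 0, "tz": 0.03, "rx": 0, "ry": 0, "rz": 0}, {"claw": -0.5, "tx": 0, "ty": 0, "tz": 0.03, "rx": 0, "ry": 0, "rz": 0}, {"claw": -0.5, "tx": 0, "ty": 0, "tz": 0.03, "rx": 0, "ry": 0, "rz": 0}, {"claw": -0.5, "tx": 0, "ty": 0, "tz": 0, "rx": 0, "ry": 0, "rz": 0}, {"claw": -0.5, "tx": 0, "ty": 0, "tz": 0, "rx": 0, "ry": 0, "rz": 0}]}}

```text
time_s: 4.85
eef_pos: [0.5146, -0.112, 0.1637]
orientation: [0.257, 0.966, 0.0, -0.0]
contact_force: [0.2, -0.7, -0.1]
gripper_width: 0.745
gripper_force: 0.0
```

```bash
python3 - <<'E'
from h import *
c=snap('wrist','w5'); s=read_state(); print(s['time_s'],s['eef_pos'],R.from_quat(s['orientation']).as_matrix().round(3),s['gripper_width'])
E
```

```text
4.9 [ 0.51511891 -0.11251821  0.16446232] [[-0.867  0.498  0.001]
 [ 0.498  0.867  0.   ]
 [-0.001  0.001 -1.   ]] 0.7476387000525353
```

View pics/w5.png

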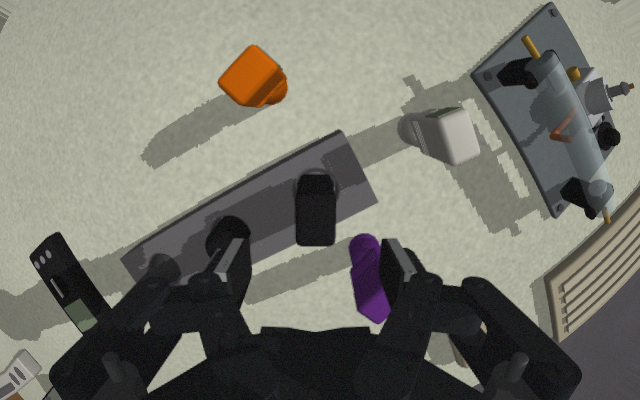

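The gauge is aligned midway between the fingers (top at px 316,210) and the purple one is near the right finger. I'll narrow the opening, descend and close.

{"op": "step_arm", "data": {"force": 80, "increments": [{"claw": -0.1, "tx": 0, "ty": 0, "tz": 0, "rx": 0, "ry": 0, "rz": 0}, {"claw": -0.1, "tx": 0, "ty": 0, "tz": 0, "rx": 0, "ry": 0, "rz": 0}, {"claw": -0.1, "tx": 0, "ty": 0, "tz": 0.02, "rx": 0, "ry": 0, "rz": 0}, {"claw": -0.1, "tx": 0, "ty": 0, "tz": 0.02, "rx": 0, "ry": 0, "rz": 0}, {"claw": -0.1, "tx": 0, "ty": 0, "tz": 0.02, "rx": 0, "ry": 0, "rz": 0}, {"claw": -0.1, "tx": 0, "ty": 0, "tz": 0.02, "rx": 0, "ry": 0, "rz": 0}, {"claw": -0.1, "tx": 0, "ty": 0, "tz": 0.007, "rx": 0, "ry": 0, "rz": 0}, {"claw": -0.1, "tx": 0, "ty": 0, "tz": 0, "rx": 0, "ry": 0, "rz": 0}, {"claw": 1, "tx": 0, "ty": 0, "tz": 0, "rx": 0, "ry": 0, "rz": 0}, {"claw": 1, "tx": 0, "ty": 0, "tz": 0, "rx": 0, "ry": 0, "rz": 0}, {"claw": 1, "tx": 0, "ty": 0, "tz": 0, "rx": 0, "ry": 0, "rz": 0}, {"claw": 1, "tx": 0, "ty": 0, "tz": 0, "rx": 0, "ry": 0, "rz": 0}, {"claw": 1, "tx": 0, "ty": 0, "tz": 0, "rx": 0, "ry": 0, "rz": 0}]}}

```text
time_s: 6.2
eef_pos: [0.5148, -0.1138, 0.0774]
orientation: [0.259, 0.966, 0.0, 0.001]
contact_force: [-0.4, -0.2, 6.6]
gripper_width: 0.295
gripper_force: 78.6
```

{"op": "step_arm", "data": {"increments": [{"claw": 1, "tx": 0, "ty": 0, "tz": -0.01, "rx": 0, "ry": 0, "rz": 0}, {"claw": 1, "tx": 0, "ty": 0, "tz": -0.02, "rx": 0, "ry": 0, "rz": 0}, {"claw": 1, "tx": 0, "ty": 0, "tz": -0.03, "rx": 0, "ry": 0, "rz": 0}, {"claw": 1, "tx": 0, "ty": 0, "tz": -0.03, "rx": 0, "ry": 0, "rz": 0}, {"claw": 1, "tx": 0, "ty": 0, "tz": -0.03, "rx": 0, "ry": 0, "rz": 0}, {"claw": 1, "tx": 0, "ty": 0, "tz": -0.03, "rx": 0, "ry": 0, "rz": 0}, {"claw": 1, "tx": 0, "ty": 0, "tz": 0, "rx": 0, "ry": 0, "rz": -0.125}, {"claw": 1, "tx": 0, "ty": 0, "tz": 0, "rx": 0, "ry": 0, "rz": -0.125}, {"claw": 1, "tx": 0, "ty": 0, "tz": 0, "rx": 0, "ry": 0, "rz": -0.125}, {"claw": 1, "tx": 0, "ty": 0, "tz": 0, "rx": 0, "ry": 0, "rz": -0.125}, {"claw": 1, "tx": 0, "ty": 0, "tz": 0, "rx": 0, "ry": 0, "rz": -0.125}, {"claw": 1, "tx": 0, "ty": 0, "tz": 0, "rx": 0, "ry": 0, "rz": -0.125}]}}

```text
time_s: 7.4
eef_pos: [0.5137, -0.1136, 0.2269]
orientation: [-0.116, 0.993, -0.0, -0.0]
contact_force: [0.5, -0.4, -2.2]
gripper_width: 0.294
gripper_force: 78.8
```

{"op": "step_arm", "data": {"increments": [{"claw": 1, "tx": -0.0134, "ty": 0.0386, "tz": -0.002, "rx": 0, "ry": 0, "rz": 0}, {"claw": 1, "tx": -0.0134, "ty": 0.0386, "tz": -0.002, "rx": 0, "ry": 0, "rz": 0}, {"claw": 1, "tx": -0.0134, "ty": 0.0386, "tz": -0.002, "rx": 0, "ry": 0, "rz": 0}, {"claw": 1, "tx": -0.0134, "ty": 0.0386, "tz": -0.002, "rx": 0, "ry": 0, "rz": 0}, {"claw": 1, "tx": -0.0134, "ty": 0.0386, "tz": -0.002, "rx": 0, "ry": 0, "rz": 0}, {"claw": 1, "tx": -0.0134, "ty": 0.0386, "tz": -0.002, "rx": 0, "ry": 0, "rz": 0}, {"claw": 1, "tx": -0.0134, "ty": 0.0386, "tz": -0.002, "rx": 0, "ry": 0, "rz": 0}, {"claw": 1, "tx": -0.0134, "ty": 0.0386, "tz": -0.002, "rx": 0, "ry": 0, "rz": 0}, {"claw": 1, "tx": -0.0134, "ty": 0.0386, "tz": -0.002, "rx": 0, "ry": 0, "rz": 0}, {"claw": 1, "tx": -0.0134, "ty": 0.0386, "tz": -0.002, "rx": 0, "ry": 0, "rz": 0}, {"claw": 1, "tx": 0, "ty": 0, "tz": 0, "rx": 0.131, "ry": 0, "rz": 0}, {"claw": 1, "tx": 0, "ty": 0, "tz": 0, "rx": 0.131, "ry": 0, "rz": 0}, {"claw": 1, "tx": 0, "ty": 0, "tz": 0, "rx": 0.131, "ry": 0, "rz": 0}, {"claw": 1, "tx": 0, "ty": 0, "tz": 0, "rx": 0.131, "ry": 0, "rz": 0}, {"claw": 1, "tx": 0, "ty": 0, "tz": 0, "rx": 0, "ry": 0, "rz": 0}, {"claw": 1, "tx": 0, "ty": 0, "tz": 0, "rx": 0, "ry": 0, "rz": 0}]}}

```text
time_s: 9.0
eef_pos: [0.5571, 0.2936, 0.2458]
orientation: [-0.11, 0.96, -0.257, 0.029]
contact_force: [-0.1, -0.1, -2.2]
gripper_width: 0.295
gripper_force: 80.2
```

```bash
cat >> h.py <<'E'
n=np.array([-.111,.488,.866]); n/=np.linalg.norm(n); boss=np.array([.574,.231,.063])
def rel(b=boss,n=n,L=.0654):
    s=read_state(); M=R.from_quat(s['orientation']).as_matrix(); m=np.array(s['eef_pos'])+L*M[:,2]
    x=np.array([-.975,-.2215,0]);x/=np.linalg.norm(x);T=np.c_[x,np.cross(-n,x),-n]
    print('t',s['time_s'],'tcp',s['eef_pos'],'mouth',m.round(4),'h',((m-b)@n).round(4))
    print('lateral miss to fix, tool:',(M.T@(b-m)).round(4),'rot fix',R.from_matrix(M.T@T).as_rotvec().round(4),'F',np.round(s['contact_force'],1),'F tool',(M.T@s['contact_force']).round(1),'w',s['gripper_width'])
    return M,m
E
python3 - <<'E'
from h import *
rel(); c=snap('wrist','w6')
cv2.imwrite('pics/z6.png',cv2.resize(cv2.imread('pics/w6.png')[60:360,140:540],None,fx=2,fy=2,interpolation=cv2.INTER_CUBIC))
for k in (0,.022,.035): print(k,np.round(proj(c,boss+n*k),1))
E
```

```text
t 9.0 tcp [0.55705965 0.29361604 0.24579713] mouth [0.5644 0.2618 0.1891] h 0.1253
lateral miss to fix, tool: [-0.0025  0.0351  0.1254] rot fix [0.0013 0.0016 0.0053] F [-0.1 -0.1 -2.2] F tool [0.1 1.  2. ] w 0.29466332095300884
0 [346.9 177.1]
0.022 [349.  181.4]
0.035 [350.4 184.3]
```

View pics/z6.png

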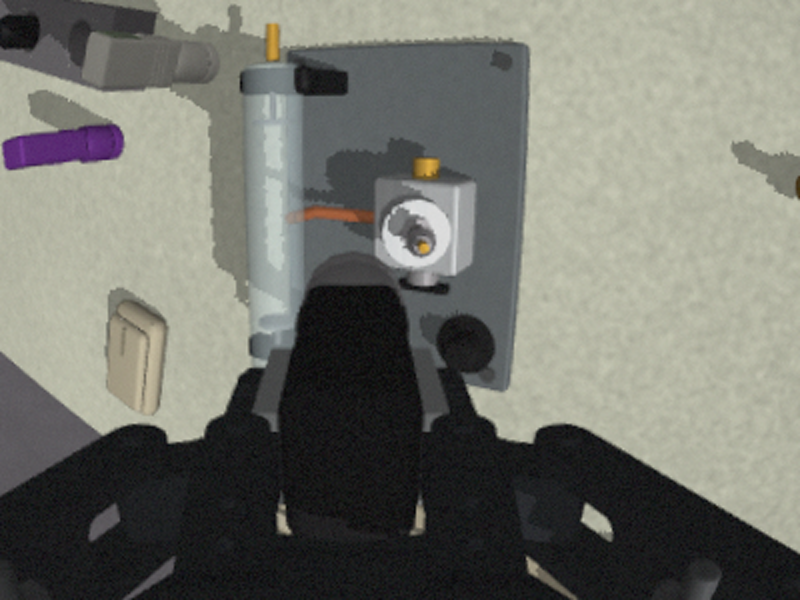

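The crop shows the boss face centre at full px (348,176.5), predicted (346.9,177.1), and the pin tip at (351.5,183.5), predicted (350.4,184.3), so they agree to about 1 mm. The coupler's far rim is at crop row 252, columns 305–403. I'll check where the mouth really is from that rim.

```bash
python3 - <<'E'
from h import *
c=load('w6'); M,m=rel()
for L in (.0654,.0234):
    P=[proj(c,m+M@np.array([.017*np.cos(a),.017*np.sin(a),L-.0654])) for a in np.linspace(0,2*np.pi,73)]
    P=(np.array(P)-[140,60])*2; print(L,P.min(0).round(0),P.max(0).round(0))
im=cv2.imread('pics/z6.png'); hsv=cv2.cvtColor(im,cv2.COLOR_BGR2GRAY)
for v in (258,264,270,276,282): print(v,hsv[v,296:412:4])
print(hsv[236:296:4,352])
E
```

```text
t 9.05 tcp [0.55790811 0.29212624 0.24666372] mouth [0.5652 0.2603 0.19  ] h 0.1252
lateral miss to fix, tool: [-0.0019  0.0369  0.1253] rot fix [0.0015 0.0016 0.0025] F [-0.3 -0.4 -2.4] F tool [0.4 0.9 2.2] w 0.29429444012942
0.0654 [296. 254.] [392. 346.]
0.0234 [284. 289.] [402. 399.]
258 [146 131 106 101 101 100  98 103  82  68  70  69  73  75  73  72  75  73
  70  65  93 153 163 165 177 216 219 214 218]
264 [147 133 105 100  99  98  80  70  69  68  68  66  65  68  65  64  63  64
  67  69  69  74  89 153 162 164 170 203 220]
270 [146 135 106  96  96  68  68  64  61  64  64  68  67  66  66  67  66  67
  68  66  64  63  70  81  88  89 100  99 111]
276 [145 135 107  98  75  66  63  61  65  67  66  69  68  67  69  68  69  68
  67  66  66  67  67  66  89  88  86  76  69]
282 [146 134 110  85  63  66  61  63  64  64  66  68  70  69  68  69  66  69
  66  70  66  63  64  70  68  82  27  22  56]
[101  97  99 101  71  72  67  65  67  67  69  71  61  15  15]
```

{"op": "step_arm", "data": {"increments": [{"claw": 1, "tx": -0.001, "ty": 0.012, "tz": 0, "rx": 0, "ry": 0, "rz": 0}, {"claw": 1, "tx": -0.001, "ty": 0.012, "tz": 0, "rx": 0, "ry": 0, "rz": 0}, {"claw": 1, "tx": -0.001, "ty": 0.011, "tz": 0, "rx": 0, "ry": 0, "rz": 0}, {"claw": 1, "tx": 0, "ty": 0, "tz": 0.02, "rx": 0, "ry": 0, "rz": 0}, {"claw": 1, "tx": 0, "ty": 0, "tz": 0.02, "rx": 0, "ry": 0, "rz": 0}, {"claw": 1, "tx": 0, "ty": 0, "tz": 0.02, "rx": 0, "ry": 0, "rz": 0}, {"claw": 1, "tx": 0, "ty": 0, "tz": 0.01, "rx": 0, "ry": 0, "rz": 0}, {"claw": 1, "tx": 0, "ty": 0, "tz": 0, "rx": 0, "ry": 0, "rz": 0}, {"claw": 1, "tx": 0, "ty": 0, "tz": 0, "rx": 0, "ry": 0, "rz": 0}]}}

```text
time_s: 9.95
eef_pos: [0.5619, 0.2896, 0.1685]
orientation: [-0.11, 0.96, -0.257, 0.03]
contact_force: [0.6, -0.3, -2.3]
gripper_width: 0.294
gripper_force: 80.3
```

```bash
python3 - <<'E'
from h import *
M,m=rel(); c=snap('wrist','w7'); rel()
cv2.imwrite('pics/z7.png',cv2.resize(cv2.imread('pics/w7.png')[110:260,215:415],None,fx=4,fy=4,interpolation=cv2.INTER_CUBIC))
k=lambda p:((np.array(p)-[215,110])*4).round(0)
for a in (0,.022,.035): print(a,k(proj(c,boss+n*a)))
P=[k(proj(c,m+M@np.array([.017*np.cos(a),.017*np.sin(a),0]))) for a in np.linspace(0,2*np.pi,73)]
print(np.min(P,0),np.max(P,0),k(proj(c,m)))
P=[k(proj(c,boss+M@np.array([.0195*np.cos(a),.0195*np.sin(a),0]))) for a in np.linspace(0,2*np.pi,73)]
print('boss circle',np.min(P,0),np.max(P,0))
E
```

```text
t 9.95 tcp [0.56186287 0.28959509 0.16851731] mouth [0.5693 0.2578 0.1119] h 0.0559
lateral miss to fix, tool: [0.0014 0.0009 0.0559] rot fix [0.0008 0.0024 0.0034] F [ 0.6 -0.3 -2.3] F tool [-0.5  0.8  2.2] w 0.29396030189419065
t 10.0 tcp [0.56195544 0.28981226 0.16881726] mouth [0.5694 0.258  0.1122] h 0.0562
lateral miss to fix, tool: [0.0017 0.0008 0.0562] rot fix [0.0011 0.003  0.0033] F [-0.6  0.9 -1.3] F tool [0.4 1.5 0.6] w 0.29065192228049874
0 [403. 315.]
0.022 [404. 341.]
0.035 [404. 359.]
[302. 305.] [496. 489.] [399. 399.]
boss circle [314. 227.] [493. 400.]
```

View pics/z7.png

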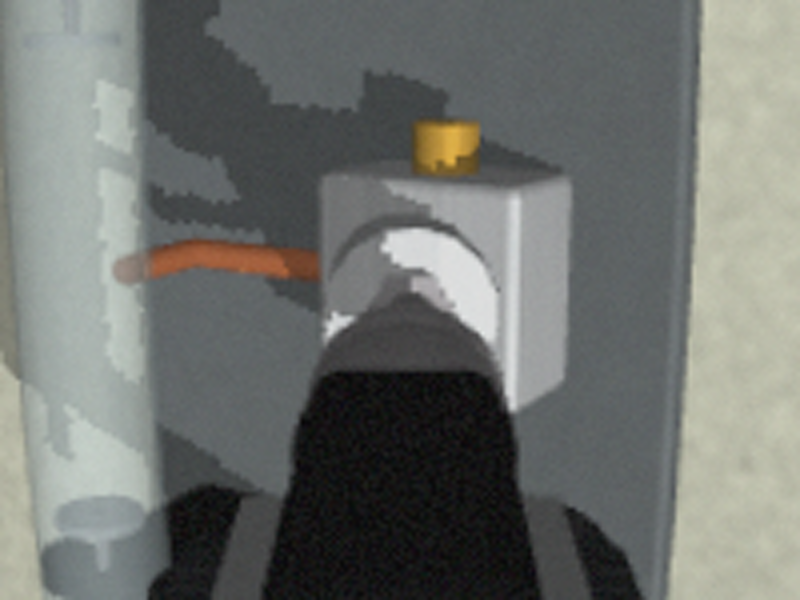

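The boss ellipse spans columns 327–498 (centre about 412), the nipple neck is at about 413 and the coupler centre is at about 408. I'll take edge profiles for exact numbers.

```bash
python3 - <<'E'
from h import *
g=cv2.imread('pics/w7.png',0)
np.set_printoptions(linewidth=220)
print('cols',np.arange(290,346,2)[:0])
for v in range(164,206,2): print(v,g[v,291:345:1])
E
```

```text
cols []
164 [ 68  71  67  76  94 114 111 112 110 113 113 113 114 116 114 110 104 102  95  89  83  86  85  85  87  89  86  86  85  91  95 110 138 138 151 165 168 165 164 166 166 168 165 167 164 165 164 166 163 165 174 193 210 207]
166 [ 67  71  70  80  96 116 113 111 112 112 113 112 114 104  92  80  81  85  86  86  86  90  88  87  89  88  85  90  90  87  90  87  85  83  83  88  97 117 164 165 167 166 164 166 165 167 167 164 164 164 175 191 207 205]
168 [ 69  67  68  79  97 115 111 112 114 112 110 103  88  78  83  82  84  90  98 111 148 193 198 201 202 206 207 212 213 209 206 199 187 174 169 138 103  86 100 137 159 167 166 163 166 163 166 167 161 162 173 193 210 203]
170 [ 71  66  70  81  96 112 112 110 112 103  95  80  81  89  96 102 119 124 119 140 178 213 214 217 218 215 213 214 214 214 215 214 213 214 219 222 219 214 181 130 115 134 157 163 163 164 163 165 166 164 175 195 208 201]
172 [ 68  66  67  77  96 116 111 111  97  86  82  93 116 125 124 125 124 124 121 175 211 212 213 216 216 215 215 211 213 213 215 214 212 217 218 220 221 221 219 217 191 144  98 134 159 168 166 164 163 165
[... 2869 characters left out ...]
8 103 131 162 164 189 213 209 180]
200 [ 99  95 101  87  65  62  63  64  67  61  67  69  67  70  68  70  66  66  72  67  71  68  66  71  71  71  74  74  71  70  72  71  64  71  70  69  66  64  68  69  67  68  69  66  68  69  83 114 136 162 187 211 212 181]
202 [ 98  97  80  67  61  63  55  58  48  46  50  45  51  45  51  47  49  48  52  50  50  55  49  51  53  49  55  54  50  52  53  52  51  52  52  47  49  48  50  44  45  53  55  64  65  69  72  90 120 149 185 212 212 180]
204 [ 97  90  72  54  35  20  19  25  21  18  10  10  18  22  20  11  24  16  10  14  13  17  20  19  11  15  10  17  20  19  15  20  20  15  16  20  21  17  16  26  23  14  20  25  25  36  46  69  86 125 183 210 211 178]
```

Measured in the same image, the coupler is at col 316.6 and the boss/nipple at 317.5. That leaves a correction of ty ≈ +1 mm and tx ≈ 0, within the flare's capture range. Approaching.

{"op": "step_arm", "data": {"increments": [{"claw": 1, "tx": 0, "ty": 0.001, "tz": 0.006, "rx": 0, "ry": 0.002, "rz": 0}, {"claw": 1, "tx": 0, "ty": 0, "tz": 0.008, "rx": 0, "ry": 0, "rz": 0}, {"claw": 1, "tx": 0, "ty": 0, "tz": 0.008, "rx": 0, "ry": 0, "rz": 0}, {"claw": 1, "tx": 0, "ty": 0, "tz": 0.008, "rx": 0, "ry": 0, "rz": 0}, {"claw": 1, "tx": 0, "ty": 0, "tz": 0.005, "rx": 0, "ry": 0, "rz": 0}, {"claw": 1, "tx": 0, "ty": 0, "tz": 0, "rx": 0, "ry": 0, "rz": 0}, {"claw": 1, "tx": 0, "ty": 0, "tz": 0, "rx": 0, "ry": 0, "rz": 0}]}}

```text
time_s: 10.7
eef_pos: [0.5655, 0.2725, 0.1374]
orientation: [-0.109, 0.96, -0.257, 0.028]
contact_force: [-0.4, 0.1, -3.1]
gripper_width: 0.294
gripper_force: 80.3
```

```bash
python3 - <<'E'
from h import *
rel(); c=snap('wrist','w8'); g=c['image'].mean(2).astype(int)
np.set_printoptions(linewidth=220)
rel()
for v in range(168,210,4): print(v,g[v,285:350:1])
E
```

```text
t 10.7 tcp [0.565514   0.27250798 0.13735504] mouth [0.5728 0.2406 0.0807] h 0.0202
lateral miss to fix, tool: [0.0009 0.0005 0.0202] rot fix [-0.     -0.0003  0.0032] F [-0.4  0.1 -3.1] F tool [0.4 1.7 2.6] w 0.2942838696779447
t 10.75 tcp [0.56551352 0.27276763 0.13751434] mouth [0.5728 0.2409 0.0809] h 0.0204
lateral miss to fix, tool: [0.001  0.0004 0.0204] rot fix [0.0002 0.0001 0.0033] F [ 0.4  0.6 -2.3] F tool [-0.5  1.6  1.7] w 0.29299255408422287
168 [ 72  70  71  73  70  70  76 108 112 115 113 113 116 117 117 117 118 118 118 115 112 113 114 114 115 116 119 119 113 114 117 118 119 116 131 135 138 145 164 163 161 166 167 170 164 165 167 173 168 169 171 169 169 167
 167 168 169 167 167 173 189 208 216 203 178]
172 [ 70  68  69  71  68  70  81 108 113 113 114 115 115 116 116 115 119 118 116 117 109 100 102  86  88  87  84  87  89  88  90  88  87  88  86  90  89  93 101 109 153 165 172 175 165 168 168 172 170 170 170 166 169 170
 167 167 170 167 164 172 188 210 214 196 171]
176 [ 71  70  72  70  71  71  77 108 113 115 115 114 116 114 116 104  85  82  84  86  86  84  85  92  92  
[... 1596 characters left out ...]
  70  72  69  72  74  72  74  73  76  71  75  77  73  71  71  70  72  71  69  69  68  70  72  70  72  71  69  71  98 140
 186 220 218 192 171 182 203 220 204 179 162]
204 [ 99 101 100 103 101 100 100  93  74  51  39  22  19  17  10  19  20  20  20  22  19  14  10  11  27  13  24  13  22  12  18  13  22  13  15  15  21  21  14  24  16  23  15  23  22  18  21  19  18  25  29  36  52  68
  96 151 201 190 170 183 205 218 200 177 167]
208 [103  98 100 101 104 101  96  64  30  21  24  15  15  16  22  19  15  26  13  13  12  26  17  21  19  20  10  17  25  10  24  18  11  19  18  22  19  23  12  17  20  18  17  16  20  12  14  19  20  12  12  15  17  31
  49  79 143 163 172 185 207 218 197 173 166]
```

Alignment is within 0.5 mm with no contact yet. Pressing on at 20 mm/s.

{"op": "step_arm", "data": {"increments": [{"claw": 1, "tx": 0, "ty": 0.0005, "tz": 0.002, "rx": 0, "ry": 0, "rz": 0}, {"claw": 1, "tx": 0, "ty": 0, "tz": 0.002, "rx": 0, "ry": 0, "rz": 0}, {"claw": 1, "tx": 0, "ty": 0, "tz": 0.002, "rx": 0, "ry": 0, "rz": 0}, {"claw": 1, "tx": 0, "ty": 0, "tz": 0.002, "rx": 0, "ry": 0, "rz": 0}, {"claw": 1, "tx": 0, "ty": 0, "tz": 0.002, "rx": 0, "ry": 0, "rz": 0}]}}

```text
time_s: 11.25
eef_pos: [0.5665, 0.2685, 0.1285]
orientation: [-0.109, 0.96, -0.257, 0.029]
contact_force: [-0.6, 2.2, -0.9]
gripper_width: 0.293
gripper_force: 80.5
```

```bash
python3 -c "from h import *; rel()"
```

```text
t 11.25 tcp [0.56647647 0.26848628 0.12852605] mouth [0.5737 0.2366 0.0719] h 0.0105
lateral miss to fix, tool: [ 0.001  -0.0004  0.0105] rot fix [0.0006 0.0004 0.0035] F [-0.6  2.2 -0.9] F tool [ 0.   2.5 -0.4] w 0.29306448383633527
```

{"op": "step_arm", "data": {"increments": [{"claw": 1, "tx": 0, "ty": 0, "tz": 0.002, "rx": 0, "ry": 0, "rz": 0}, {"claw": 1, "tx": 0, "ty": 0, "tz": 0.002, "rx": 0, "ry": 0, "rz": 0}, {"claw": 1, "tx": 0, "ty": 0, "tz": 0.001, "rx": 0, "ry": 0, "rz": 0}]}}

```text
time_s: 11.55
eef_pos: [0.567, 0.2658, 0.1242]
orientation: [-0.109, 0.96, -0.257, 0.028]
contact_force: [-1.7, 3.4, 4.2]
gripper_width: 0.299
gripper_force: 81.2
```

```bash
python3 -c "from h import *; rel()"
```

```text
t 11.55 tcp [0.5669615  0.2658121  0.12424414] mouth [0.5742 0.2339 0.0676] h 0.0054
lateral miss to fix, tool: [ 0.0009 -0.0001  0.0054] rot fix [ 0.0002 -0.      0.0034] F [-1.7  3.4  4.2] F tool [ 0.9  1.1 -5.5] w 0.2990078265665471
```

{"op": "step_arm", "data": {"increments": [{"claw": 1, "tx": 0, "ty": 0, "tz": 0.002, "rx": 0, "ry": 0, "rz": 0}, {"claw": 1, "tx": 0, "ty": 0, "tz": 0.001, "rx": 0, "ry": 0, "rz": 0}]}}

```text
time_s: 11.75
eef_pos: [0.5673, 0.2646, 0.122]
orientation: [-0.109, 0.96, -0.257, 0.029]
contact_force: [-4.2, 3.2, 9.3]
gripper_width: 0.293
gripper_force: 81.7
```

```bash
python3 -c "from h import *; rel()"
```

```text
t 11.75 tcp [0.5673097  0.2645691  0.12203625] mouth [0.5746 0.2327 0.0654] h 0.0028
lateral miss to fix, tool: [ 0.0009 -0.0001  0.0028] rot fix [0.0004 0.0004 0.0033] F [-4.2  3.2  9.3] F tool [  3.4  -1.2 -10.1] w 0.29255773124545426
```

{"op": "step_arm", "data": {"increments": [{"claw": 1, "tx": 0, "ty": 0, "tz": 0.001, "rx": 0, "ry": 0, "rz": 0}, {"claw": 1, "tx": 0, "ty": 0, "tz": 0.001, "rx": 0, "ry": 0, "rz": 0}]}}

```text
time_s: 11.95
eef_pos: [0.5675, 0.2638, 0.1206]
orientation: [-0.109, 0.96, -0.257, 0.029]
contact_force: [-5.2, 4.3, 10.1]
gripper_width: 0.293
gripper_force: 82.0
```

```bash
python3 -c "from h import *; rel()"
```

```text
t 11.95 tcp [0.56752295 0.26381961 0.12064888] mouth [0.5748 0.232  0.064 ] h 0.0012
lateral miss to fix, tool: [ 0.001  -0.0001  0.0012] rot fix [0.0006 0.0007 0.0032] F [-5.2  4.3 10.1] F tool [  4.1  -0.4 -11.4] w 0.29320562913629494
```

Lateral load of +4 N along tool x, so I'll shift +1 mm that way and continue pressing gently.

{"op": "step_arm", "data": {"increments": [{"claw": 1, "tx": 0.0005, "ty": 0, "tz": 0.001, "rx": 0, "ry": 0, "rz": 0}, {"claw": 1, "tx": 0.0005, "ty": 0, "tz": 0.001, "rx": 0, "ry": 0, "rz": 0}]}}

```text
time_s: 12.15
eef_pos: [0.5674, 0.2638, 0.1204]
orientation: [-0.109, 0.96, -0.256, 0.03]
contact_force: [-7.1, 10.1, 26.2]
gripper_width: 0.292
gripper_force: 84.3
```

```bash
python3 -c "from h import *; rel()"
```

```text
t 12.15 tcp [0.56742823 0.26378914 0.12036687] mouth [0.5749 0.232  0.0637] h 0.001
lateral miss to fix, tool: [ 0.0011 -0.0003  0.001 ] rot fix [0.0017 0.0033 0.0029] F [-7.1 10.1 26.2] F tool [  4.6  -3.1 -28.5] w 0.2920760398846948
```

{"op": "step_arm", "data": {"increments": [{"claw": 1, "tx": 0, "ty": 0, "tz": 0.001, "rx": 0, "ry": 0, "rz": 0}, {"claw": 1, "tx": 0, "ty": 0, "tz": 0.001, "rx": 0, "ry": 0, "rz": 0}]}}

```text
time_s: 12.35
eef_pos: [0.5675, 0.2638, 0.1202]
orientation: [-0.11, 0.96, -0.256, 0.031]
contact_force: [-12.9, 14.0, 41.5]
gripper_width: 0.298
gripper_force: 86.3
```

```bash
python3 -c "from h import *; rel()"
```

```text
t 12.35 tcp [0.56754979 0.26383651 0.12024608] mouth [0.5751 0.2321 0.0635] h 0.0009
lateral miss to fix, tool: [ 0.0013 -0.0005  0.0009] rot fix [0.0024 0.0046 0.0027] F [-12.9  14.   41.5] F tool [  9.3  -6.3 -44.2] w 0.2975367913602696
```

It is bottomed out at a hard stop, in the expected place. I'll ease the push slightly and let it settle.

{"op": "step_arm", "data": {"increments": [{"claw": 1, "tx": 0, "ty": 0, "tz": -0.001, "rx": 0, "ry": 0, "rz": 0}, {"claw": 1, "tx": 0, "ty": 0, "tz": 0, "rx": 0, "ry": 0, "rz": 0}, {"claw": 1, "tx": 0, "ty": 0, "tz": 0, "rx": 0, "ry": 0, "rz": 0}, {"claw": 1, "tx": 0, "ty": 0, "tz": 0, "rx": 0, "ry": 0, "rz": 0}, {"claw": 1, "tx": 0, "ty": 0, "tz": 0, "rx": 0, "ry": 0, "rz": 0}]}}

```text
time_s: 12.85
eef_pos: [0.5675, 0.2638, 0.1204]
orientation: [-0.11, 0.96, -0.256, 0.03]
contact_force: [-8.6, 10.1, 27.1]
gripper_width: 0.295
gripper_force: 84.4
```

```bash
python3 - <<'E'
from h import *
rel(); c=snap('wrist','w9'); g=c['image'].mean(2).astype(int)
np.set_printoptions(linewidth=220)
print(g[170:212:2,316])
for v in (180,184,188,192,196): print(v,g[v,285:350])
E
```

```text
t 12.85 tcp [0.56747797 0.26379667 0.12039432] mouth [0.575  0.2321 0.0637] h 0.001
lateral miss to fix, tool: [ 0.0012 -0.0004  0.001 ] rot fix [0.0021 0.004  0.0027] F [-8.6 10.1 27.1] F tool [  6.1  -3.3 -29.4] w 0.29530383600916355
[161 120 116  89  89 109 126 116  72  76  67  68  72  71  71  77  54  20  15  17  23]
180 [ 70  73  70  85 103 117 117 116 115 115 119 117 113 102  89  81  84  84  88  85  86  88  82  87  86  86  88  88  89  94  95 109 126 127 127 113  97  88  88  89  89  86  89  88  99 138 161 172 172 170 173 168 172 171
 168 170 170 168 168 168 171 186 203 217 213]
184 [ 69  69  68  80 104 114 114 115 113 110  99  87  83  83  82  84  86  89 108 117 122 122 123 123 124 127 129 128 128 124 120 116 116 123 125 127 125 125 137 215 223 222 215 206 199 169 124  89 104 134 168 170 169 170
 170 170 169 172 168 168 170 188 207 215 209]
188 [ 77  84  78  81 100 114 117 117  91  84  83  90 110 122 125 123 124 123 115  89  72  70  73  73  72  71  76  72  77  75  75  76  77  79  76  77  74  69  72  74  75  74  79 129 221 223 224 223 221 205 141 107 117 147
 169 169 168 169 169 170 172 193 209 214 206]
192 [ 68  73  72  79  98 115 112  91  87 106 123 122 121 118  94  74  73  73  73  74  66  67  68  62  63  67  65  64  66  66  71  68  69  67  65  67  67  70  70  65  67  68  70  77  85  82  81 111 162 216 222 225 223 213
 166 162 168 169 171 169 171 193 211 215 204]
196 [ 72  71  74  76  98 112 107 125 123 123 112  83  72  71  69  64  65  69  66  68  67  69  67  69  69  70  69  67  71  72  70  71  73  70  72  70  70  70  70  72  74  69  69  68  69  67  74  75  82  85  91 132 194 224
 223 212 157 151 172 168 174 192 214 215 200]
```

The boss rim shows evenly around the coupler (centres 315.7 and 315.8). Its visible rim of about 4 px matches a seated mouth. The push is steady at about 29 N with 84 N of grip. Handing in.

```bash
python3 -c "from h import *; print(job_done())"
```

```text
the job is handed in; nothing more can be done
None
```

The gauge is snapped squarely onto the nipple, held gripped and pressed home against a hard stop with about 29 N (peak reading about 44 N while pressing), and the job is handed in at about 13 s; the judge's verdict was not shown to me.

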